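Load the slide bonding press by one turn and start the cure

TASK

A rock chip is being glued to a glass slide in the bonding press, and the press is already wound down until its pad just touches the chip. With your fingertips and without gripping it, push the press's hand wheel gently round by its upright black handle, clockwise seen from above, through exactly one turn, so that the handle stops where it began; do not run on past that point, since overloading cracks the glass. Then press the green start button of the bench timer beside the press fully down and let go, leaving the other things on the bench where they stand.

Things in the scene. Friction and masses are not known exactly. Their poses are not given: they have to be found in the camera images.
- press: Slide bonding press fixed to the bench: cream base 190 x 220 mm (x by y of its own frame) and 40 mm high, two upright steel columns, cream top plate at 175 to 195 mm height, and above it a flat-lying three-spoke aluminium hand wheel turning about the press's vertical axis. Origin: centre of the underside, on the wheel's axis; its own -x is the front. Overall 300 mm high to the top of the wheel's handle.
- wheel_hub (a point): Point on the vertical axis of the hand wheel at the height of the top of its rim, 236 mm above the bench (the hub ends 2 mm higher, with a small steel cap 4 mm high on it). The wheel's rim is 152 mm in outside diameter and 16 mm thick; three spokes lie no higher than the rim.
- grip: Upright black handle of the hand wheel: a round grip 24 mm in diameter and 64 mm high that stands on the rim at the end of one spoke, its axis 65 mm from the wheel's axis, and spins freely on its own pin. Origin: centre of its foot, 236 mm above the bench; its top is at 300 mm. Nothing stands above the rim but this handle.
- wheel (a joint): Turn of the hand wheel, rad, growing clockwise seen from above (clockwise lowers the crosshead); starts anywhere from -2.6 to 2.6; at 0 the handle points to the press's front, its own -x. It turns freely either way well beyond the turn asked for, against a steady friction of about 0.22 N m (some 3.5 N at the handle), and stays where it is left.
- crosshead_mid (a point): Centre of the cream crosshead between the columns, under the top plate; driven by the wheel's screw, it sinks 5 mm for each clockwise turn and squeezes the load spring above the pad.
- timer: Bench timer fixed to the bench beside the press (left or right): grey-brown box 120 x 85 mm and 34 mm high with a dark display and, at its end towards the robot, one round green start button. Origin: centre of its underside.
- start_button_top (a point): Centre of the upper face of the timer's green start button, 28 mm in diameter; pressed straight down.
- start_button (a joint): Travel of the green start button, m: 0 up, 0.006 fully down; a spring pushes it back (4 N when fully down). It counts as pressed beyond 0.004.
- resin_bottle: Loose amber bottle with white cap, 36 mm in diameter, 85 mm high; origin: centre of its underside. To be left alone.
- hardener_bottle: Loose white bottle with blue cap, 36 mm in diameter, 85 mm high; origin: centre of its underside. To be left alone.
- objective_yellow: Loose black microscope objective with a yellow band, standing nose up, 32 mm in diameter, 52 mm high; origin: centre of its underside. To be left alone.
- objective_blue: Loose black microscope objective with a blue band, otherwise the same; origin: centre of its underside. To be left alone.
- sample_dish: Loose clear round dish with lid, 90 mm in diameter, 16 mm high; origin: centre of its underside. To be left alone.
- mixing_cup: Loose small white cup, 52 mm in diameter at the rim, 45 mm high; origin: centre of its underside. To be left alone.
- slide_box: Loose blue slide box, 87 x 102 mm and 34 mm high, beside the press opposite the timer; origin: centre of its underside. To be left alone.
Things that resemble listed ones, but are neither listed nor needed, are in the scene too. Leave any blue, turquoise or yellow look-alike of the timer alone.

How it is judged:
By the outcome, as a careful person would: the job done as asked, in the order asked, and still so for the second after the job is handed in, with the robot touching nothing.
It also fails if it takes over 67 s, if anything falls off the work surface, if the arm or the gripper's body presses on something with over 40 N, if the wrist force passes 120 N, or if a joint passes its speed limit or range.

ROBOT

A 6-joint arm with a two-finger parallel gripper is mounted at the origin on the work surface. World frame = base frame: x ahead of the robot, y to its left, z up, the work surface at z = 0. Lengths are in m, angles in degrees, forces in N, time in s.
With the tool pointing down it reaches from about 0.425 to 1.125 m from the base axis. Payload 14.9 kg.
Tool frame: the origin (TCP) lies between the finger pads; the fingertips stand 25 mm ahead of it and the grasp point (between the pads) lies 6 mm ahead of it; z points along the fingers, y is the direction in which the jaws open and shut (so a half turn about z gives the same grasp; the last joint's range is limited). The gripper opens to 91 mm and grips with 3 to 60 N. Pads are 32 mm wide; open, the fingers measure 118 mm over their backs; the gripper's body (76 mm by 178 mm) begins 60 mm behind the grasp point.
Start: joints at [-77.71, 21.709, 99.362, -0, 58.929, -1.908], TCP at [0.172, -0.679, 0.239] pointing down, gripper open.
Joint ranges: [-158.91, 158.91], [-42.39, 125.64], [0.06, 152.35], [-60.88, 240.88], [17.5, 164.5], [-176.32, 176.32]. Speed limits (degrees/s): [108.29, 108.29, 136.94, 180, 180, 180].

INTERFACE

Orientations are given as a 3x3 rotation matrix whose columns are the frame's x, y, z axes.
In Python, from rig import movep, servo_line, set_joints, command_gripper, sleep, solve_ik, observe, camera, PlanningError, finish_job gives the robot as it stands. The module is installed in compiled form; this text tells all that it offers. Calls block until the motion is done:
- movep(position, orientation): joint-space move of the TCP to a pose.
- servo_line(position, attitude=None, velocity=0.15): straight line of the TCP; attitude=None keeps the orientation; velocity is the mean speed in m/s.
- set_joints(angles): joint-space move.
- command_gripper(opening, force=None): finger opening in m; force is the grip in N (None keeps the last); returns when the fingers have stopped.
- sleep(seconds).
- solve_ik(position, orientation): joint angles nearest the present ones, or None.
- observe(): the state.
- camera(name): name is "scene" or "top"; returns a dict with "img" (384x512x3 uint8, blue, green, red), "K" (3x3 intrinsics, pixels), "k1" (the pictures are not rectified: a ray, as slopes to the right and down, at radius r is drawn at 1 + k1 r^2 times it, then the intrinsics apply), "origin" and "attitude" of the camera in the world. Camera axes: x right, y down, z forward; pixel columns grow to the right and rows downward; lengths in m; the calibration is good to about 2 mm. A picture is of the moment at which its call begins. There is no depth.
A pose or a line that the arm cannot do raises PlanningError and nothing moves.
- finish_job(): hands the job in, once; it reports no verdict.
The state is a dict: "t": time; "joints": joint angles; "qvel": joint speeds; "tau": joint torques, N m; "tcp_pos": TCP position; "orientation": TCP orientation; "ft_force": force on the tool from outside, world axes, zero at the start; "moment": the same for the moment, N m; "opening": finger opening in m.
Only numpy, scipy, OpenCV 4.12 (cv2) and the standard library are available. Lean on these libraries where they do the work, as an engineer would, in place of code of your own. Each camera call takes 0.05 s, during which the arm holds its last target. There are 200 camera calls.

## Working session

There is one attempt and no reset: what is moved stays moved. The work goes in short steps, each a Python script; the robot and the scene stay as the last script left them, time stands still between calls to the robot, and variables do not carry over. Pictures are saved under pics/ and viewed, about 8 in all and at most 12, crops included, and the job is handed in when it is done.

```bash
mkdir -p pics; cat > h.py <<'E'
import numpy as np, cv2
from rig import *
def snap(n,f):
    c=camera(n); cv2.imwrite('pics/'+f,c['img']); return c
def ray(c,u,v):
    K=np.array(c['K']); d=np.array([(u-K[0,2])/K[0,0],(v-K[1,2])/K[1,1]]); s=d.copy()
    for _ in range(30): s=d/(1+c['k1']*(s@s))
    return np.array(c['attitude'])@np.array([s[0],s[1],1.])
def at(c,u,v,z):
    r=ray(c,u,v); o=np.array(c['origin']); return o+r*(z-o[2])/r[2]
def proj(c,p):
    q=np.array(c['attitude']).T@(np.array(p)-np.array(c['origin'])); s=q[:2]/q[2]; s=s*(1+c['k1']*(s@s))
    K=np.array(c['K']); return np.array([K[0,0]*s[0]+K[0,2],K[1,1]*s[1]+K[1,2]])
E
python3 - <<'E'
from h import *
import pickle
cs={n:snap(n,n+'.png') for n in('top','scene')}
pickle.dump(cs,open('c.pkl','wb'))
for n,c in cs.items(): print(n,c['K'],c['k1'],c['origin'],c['attitude'])
print(observe())
E
```

```text
top [[351.06775805   0.         264.26951735]
 [  0.         351.06775805 189.55178577]
 [  0.           0.           1.        ]] -0.05251521274453527 [ 0.41633231 -0.02750615  1.04904412] [[ 0.00845271 -0.98594053  0.16688266]
 [-0.99979105 -0.00522645  0.01976222]
 [-0.01861217 -0.16701484 -0.98577869]]
scene [[357.98148628   0.         252.51961067]
 [  0.         357.98148628 188.29935699]
 [  0.           0.           1.        ]] -0.08830429641778317 [1.33649096 0.04324697 0.69886533] [[-0.07819186  0.56208117 -0.82337767]
 [ 0.99682796  0.03179095 -0.07296134]
 [-0.01483424 -0.82647087 -0.56278402]]
{'t': 0.1, 'joints': array([-7.77114199e+01,  2.17369076e+01,  9.93932779e+01,  9.49128067e-05,
        5.89276216e+01, -1.90708688e+00]), 'qvel': array([ 0.06678657,  0.0092901 , -0.05897644, -0.03364383, -0.02877979,
        0.07367961]), 'tau': array([ 2.52624406e-03, -7.65028739e+01, -4.35289228e+01,  6.52898289e-02,
        3.98556527e-02, -3.82892301e-05]), 'tcp_pos': array([ 0.17159656, -0.67829146,  0.238328  ]), 'orientation': array([[ 9.69464112e-01,  2.45233133e-01, -2.13348821e-04],
       [ 2.45233224e-01, -9.69463611e-01,  9.86110352e-04],
       [ 3.49930127e-05, -1.00831882e-03, -9.99999491e-01]]), 'ft_force': array([0.45562871, 0.08629857, 0.54066304]), 'moment': array([-0.04716011,  0.03074025,  0.00366636]), 'opening': 0.09133959471870542}
```

View pics/top.png

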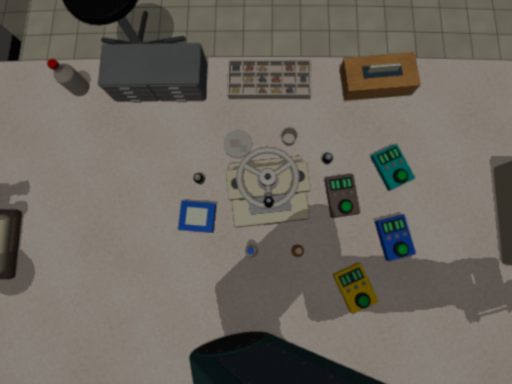

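View pics/scene.png

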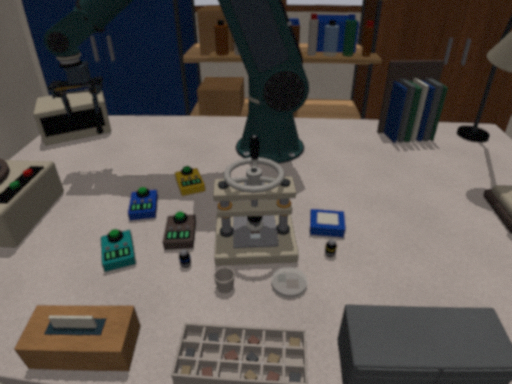

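The top view shows the wheel hub at about (268,177) and the black grip at about (268,202). There are four timers: grey-brown (342,195), turquoise (393,167), blue (396,237) and yellow (355,288). The grey-brown one beside the press fits the description. I'll confirm it in an enlarged crop.

```bash
python3 - <<'E'
from h import *
import pickle
cs=pickle.load(open('c.pkl','rb'))
a=cs['top']['img'][130:235,220:370]
a=cv2.resize(a,None,fx=5,fy=5,interpolation=cv2.INTER_CUBIC); a=cv2.convertScaleAbs(a,alpha=1.4)
cv2.imwrite('pics/crop1.png',a)
b=cs['scene']['img'][130:270,150:310]
cv2.imwrite('pics/crop2.png',cv2.convertScaleAbs(cv2.resize(b,None,fx=4,fy=4,interpolation=cv2.INTER_CUBIC),alpha=1.4))
c=cs['top']
print('hub',at(c,268,177,.242),'grip',at(c,268,202,.3),'btn',at(c,346,206,.04))
E
```

```text
hub [ 0.58286717 -0.01982738  0.242     ] grip [ 0.51602147 -0.02074576  0.3       ] btn [ 0.54021665 -0.24381515  0.04      ]
```

View pics/crop1.png

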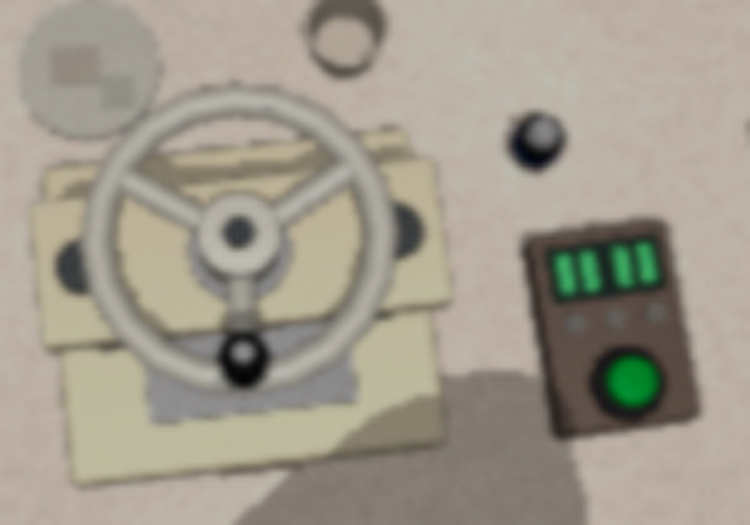

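View pics/crop2.png

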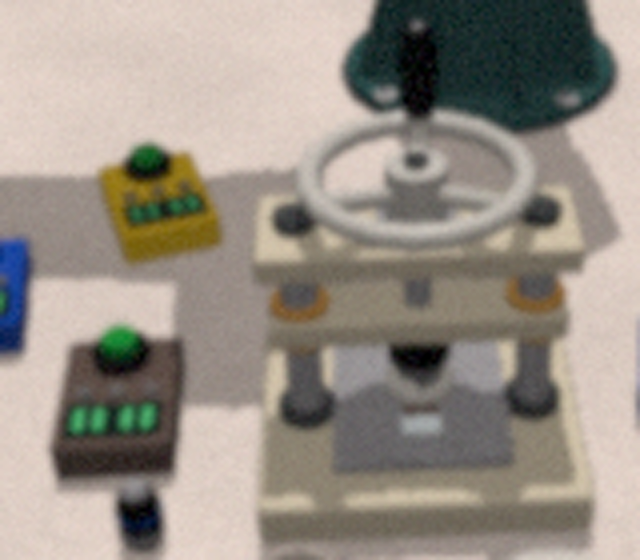

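The press and the grey-brown timer are confirmed. Its green button is at top (346.4,206.4) and scene (180,215). The handle points at the robot: grip top is at top (268.6,200) and scene (254.5,136.8). Next I triangulate and plan the arc.

```bash
cat >> h.py <<'E'
def tri(ca,pa,cb,pb):
    A=np.zeros((3,3));b=np.zeros(3)
    for c,p in((ca,pa),(cb,pb)):
        r=ray(c,*p); r/=np.linalg.norm(r); M=np.eye(3)-np.outer(r,r); A+=M; b+=M@np.array(c['origin'])
    return np.linalg.solve(A,b)
ZT=0.277
def pose(hub,phi,d,sgn,z=ZT,R=.065):
    "phi rad; TCP trails handle centre by d along the clockwise tangent"
    r=np.array([np.cos(phi),np.sin(phi),0]); t=np.array([np.sin(phi),-np.cos(phi),0])
    p=np.array([hub[0],hub[1],0])+R*r-d*t; p[2]=z
    x=sgn*t; zz=np.array([0,0,-1.]); return p,np.column_stack([x,np.cross(zz,x),zz])
E
python3 - <<'E'
from h import *
import pickle
cs=pickle.load(open('c.pkl','rb')); t,s=cs['top'],cs['scene']
off=-.4
f=lambda x,y,x0,y0,k:(x0+x/k-.4,y0+y/k-.4)
hc=(f(238,231,220,130,5),f(416,160,150,130,4)); g=(f(243,350,220,130,5),f(418,25,150,130,4)); b=(f(632,382,220,130,5),f(121,337,150,130,4))
for n,(pa,pb),z in(('hub',hc,.242),('grip',g,.3),('btn',b,.04)):
    print(n,tri(t,pa,s,pb),at(t,*pa,z),at(s,*pb,z))
hub=at(t,*hc[0],.242); gr=at(t,*g[0],.3); print(np.linalg.norm((gr-hub)[:2]), np.degrees(np.arctan2(*(gr-hub)[1::-1])))
phi0=np.arctan2(*(gr-hub)[1::-1])
for sg in(1,-1):
    print(sg,[None if q is None else np.round(q[[0,3,5]]).tolist() for q in (solve_ik(*pose(hub,phi0-np.radians(k),.032,sg)) for k in range(0,361,30))])
E
```

```text
hub [ 0.58588658 -0.01884537  0.24162813] [ 0.5857332  -0.01793042  0.242     ] [ 0.58656362 -0.01971418  0.242     ]
grip [ 0.52106926 -0.02189261  0.30160778] [ 0.52123552 -0.02114148  0.3       ] [ 0.51782395 -0.02289704  0.3       ]
btn [ 0.53847971 -0.24112719  0.05492661] [ 0.54021665 -0.24381515  0.04      ] [ 0.51991998 -0.24826947  0.04      ]
0.06457756625935873 -177.14984589959278
1 [[-8.0, -0.0, -11.0], [-4.0, -0.0, 23.0], [-0.0, -0.0, 57.0], [2.0, -0.0, 89.0], [3.0, -0.0, 120.0], [2.0, -0.0, 149.0], None, [-4.0, -0.0, -157.0], [-7.0, -0.0, -130.0], [-10.0, -0.0, -102.0], [-11.0, -0.0, -74.0], [-11.0, -0.0, -44.0], [-8.0, -0.0, -11.0]]
-1 [[-8.0, -0.0, 169.0], [-4.0, -0.0, -157.0], [-0.0, -0.0, -123.0], [2.0, -0.0, -91.0], [3.0, -0.0, -60.0], [2.0, -0.0, -31.0], [-1.0, -0.0, -3.0], [-4.0, -0.0, 23.0], [-7.0, -0.0, 50.0], [-10.0, -0.0, 78.0], [-11.0, -0.0, 106.0], [-11.0, -0.0, 136.0], [-8.0, -0.0, 169.0]]
```

```bash
python3 - <<'E'
from h import *
hub=np.array([.5862,-.0188]); phi0=np.radians(-177.2)
def F(n=6):
    a=[]
    for _ in range(n): a.append(observe()['ft_force']); sleep(.02)
    return np.mean(a,0)
command_gripper(0.0,20)
p,R=pose(hub,phi0,.05,1,z=.345); movep(p,R)
p,R=pose(hub,phi0,.05,1); servo_line(p,R,.12)
f0=F(10); t=R[:,0]
d=.050
while d>.022:
    d-=.001 if d<.040 else .002
    servo_line(pose(hub,phi0,d,1)[0],R,.02)
    f=F(); print(round(d,4),np.round(f-f0,2),np.round(observe()['tcp_pos'],4))
    if -(f-f0)@t>1.2: break
o=observe(); print(o['t'],o['opening'],o['tcp_pos'],pose(hub,phi0,d,1)[0])
snap('top','contact.png')
im=cv2.imread('pics/contact.png')[130:235,220:370]; cv2.imwrite('pics/contact_c.png',cv2.convertScaleAbs(cv2.resize(im,None,fx=4,fy=4,interpolation=cv2.INTER_CUBIC),alpha=1.4))
E
```

```text
0.048 [-0.14 -0.05 -0.19] [ 0.5236 -0.0699  0.2771]
0.046 [-0.06  0.   -0.44] [ 0.5235 -0.0679  0.277 ]
0.044 [-0.04  0.19 -0.12] [ 0.5234 -0.0659  0.277 ]
0.042 [0.01 0.03 0.02] [ 0.5233 -0.0639  0.277 ]
0.04 [-0.16  0.27 -0.23] [ 0.5233 -0.0619  0.277 ]
0.039 [-0.35 -0.21  0.18] [ 0.5232 -0.0609  0.277 ]
0.038 [-0.55  0.16 -0.36] [ 0.5231 -0.0599  0.277 ]
0.037 [-0.14  0.11 -0.09] [ 0.5231 -0.0589  0.277 ]
0.036 [-0.12  0.11 -0.25] [ 0.523  -0.0579  0.277 ]
0.035 [-0.33  0.21 -0.28] [ 0.523  -0.0569  0.277 ]
0.034 [-0.53  0.56 -0.11] [ 0.5229 -0.0559  0.277 ]
0.033 [-0.48  0.   -0.14] [ 0.5229 -0.0549  0.277 ]
0.032 [-0.2   0.09 -0.  ] [ 0.5228 -0.0539  0.277 ]
0.031 [-0.23 -0.07 -0.34] [ 0.5228 -0.0529  0.277 ]
0.03 [ 0.09 -0.24  0.1 ] [ 0.5227 -0.0519  0.277 ]
0.029 [-0.65 -2.57 -0.13] [ 0.5227 -0.051   0.277 ]
10.4667 0.0005622005482575575 [ 0.52268246 -0.05101156  0.27699235] [ 0.52269424 -0.05094061  0.277     ]
```

```bash
python3 - <<'E'
from h import *
hub=np.array([.5862,-.0188]); phi0=np.radians(-177.2); D=.0293
def push(a,b,sg,n):
    for k in np.linspace(a,b,n+1)[1:]:
        servo_line(*pose(hub,phi0-np.radians(k),D,sg),.06)
        f=observe()['ft_force']; x=pose(hub,phi0-np.radians(k),D,1)[1]
        print(round(k),'push %.1f rad %.1f z %.1f'%(-f@x[:,0],f@x[:,1],f[2]))
def hop(a,s0,s1):
    ph=phi0-np.radians(a)
    servo_line(*pose(hub,ph,.045,s0),.08); servo_line(*pose(hub,ph,.045,s0,z=.335),.15)
    movep(*pose(hub,ph,.045,s1,z=.335)); servo_line(*pose(hub,ph,.045,s1),.15); servo_line(*pose(hub,ph,D+.002,s1),.05)
push(0,150,1,10); hop(150,1,-1); push(150,315,-1,11)
print(observe()['t'])
snap('top','p315.png')
im=cv2.imread('pics/p315.png')[130:235,220:370]; cv2.imwrite('pics/p315c.png',cv2.convertScaleAbs(cv2.resize(im,None,fx=4,fy=4,interpolation=cv2.INTER_CUBIC),alpha=1.4))
E
```

```text
15 push -0.0 rad -0.1 z 0.6
30 push -0.9 rad -0.0 z -0.2
45 push -0.4 rad -0.6 z -0.5
60 push 0.2 rad -0.5 z 0.3
75 push -0.6 rad 0.5 z 0.3
90 push -0.3 rad -0.8 z -0.3
105 push -0.2 rad 0.6 z 0.7
120 push 0.6 rad -0.4 z -0.5
135 push 0.1 rad 0.2 z 0.3
150 push -0.2 rad 0.5 z -0.1
165 push 0.6 rad -0.2 z -0.8
180 push 0.3 rad -0.6 z 0.2
195 push 0.2 rad 0.9 z -0.2
210 push 0.2 rad -0.1 z -0.4
225 push 0.0 rad 0.7 z -0.2
240 push 0.4 rad -0.2 z -0.3
255 push 0.5 rad 0.2 z 0.4
270 push -0.3 rad -0.4 z -0.3
285 push -0.2 rad 0.8 z 0.5
300 push 0.6 rad 0.3 z 0.4
315 push 0.4 rad 0.0 z 0.1
24.6667
```

View pics/p315c.png

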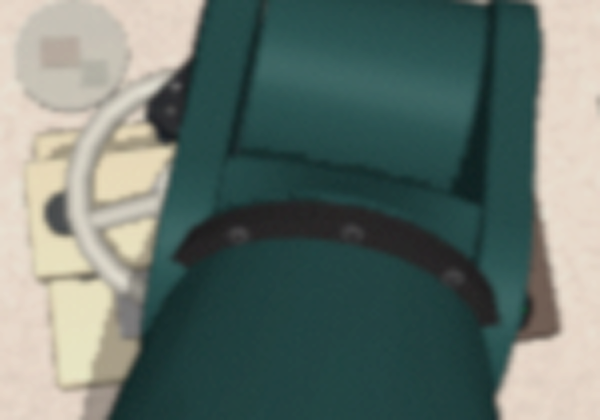

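The spoke at left has turned to about φ=108°, which fits 315°. The handle is hidden by the arm. I'll go back to the starting tool orientation for the last stretch and finish slowly at the recorded contact pose.

```bash
python3 - <<'E'
from h import *
hub=np.array([.5862,-.0188]); phi0=np.radians(-177.2); D=.0293
P=lambda k,d,s,z=ZT: pose(hub,phi0-np.radians(k),d,s,z)
servo_line(*P(315,.045,-1),.08); servo_line(*P(315,.045,-1,.335),.15)
movep(*P(315,.045,1,.335)); servo_line(*P(315,.045,1),.15); servo_line(*P(315,D+.002,1),.05)
for k,v in((325,.05),(335,.05),(345,.04),(352,.03),(356,.015),(358,.01),(359,.01),(360,.01)):
    servo_line(*P(k,D,1),v); sleep(.04)
    f=np.mean([observe()['ft_force'] for _ in range(3)],0); print(k,np.round(f,1),np.round(observe()['tcp_pos'],4))
servo_line(*P(360,.045,1),.05); servo_line(*P(360,.045,1,.36),.2)
b=[.5385,-.2415]
movep([b[0],b[1],.2],P(360,0,1)[1])
print(observe()['t'])
c=snap('top','done.png'); s=snap('scene','done_s.png')
a=c['img'][130:235,220:370]; cv2.imwrite('pics/done_c.png',cv2.convertScaleAbs(cv2.resize(a,None,fx=5,fy=5,interpolation=cv2.INTER_CUBIC),alpha=1.4))
a=s['img'][130:270,150:310]; cv2.imwrite('pics/done_sc.png',cv2.convertScaleAbs(cv2.resize(a,None,fx=4,fy=4,interpolation=cv2.INTER_CUBIC),alpha=1.4))
E
```

```text
325 [-0.2  0.3  0. ] [ 0.553  -0.0819  0.2771]
335 [-0.2  1.6 -0.5] [ 0.5426 -0.0751  0.277 ]
345 [-0.2 -0.1  0. ] [ 0.5334 -0.0666  0.277 ]
352 [-0.2  0.7 -0.1] [ 0.5279 -0.0598  0.277 ]
356 [-0.4 -2.  -0.2] [ 0.5251 -0.0557  0.277 ]
358 [-0.3 -1.4 -0.2] [ 0.5239 -0.0533  0.277 ]
359 [-1.2 -2.4 -0.5] [ 0.5232 -0.0523  0.277 ]
360 [-0.8 -1.7 -0.9] [ 0.5227 -0.0512  0.277 ]
34.6833
```

View pics/done_c.png

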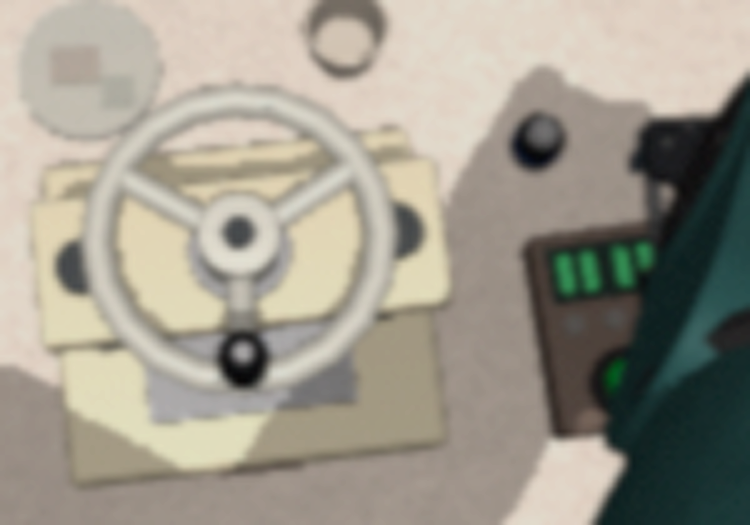

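View pics/done_sc.png

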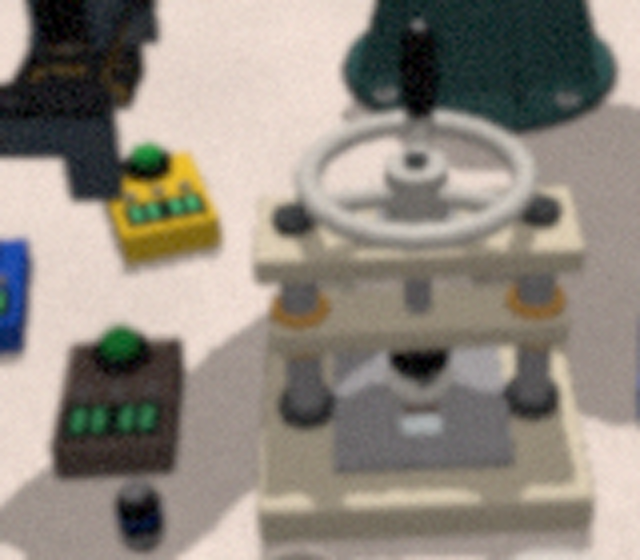

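The handle is back at its starting pixel in both views: (243,350) in the top crop and (418,27) in the scene crop. The spokes match too, and the neighbouring objects haven't moved. Now the button.

```bash
python3 - <<'E'
from h import *
x,y=.539,-.242
R=None
servo_line([x,y,.09],None,.15); sleep(.2)
m=lambda n:np.mean([(sleep(.02),observe()['ft_force'])[1] for _ in range(n)],0)
f0=m(8)[2]; z=.09
while z>.058:
    z-=.001; servo_line([x,y,z],None,.03); f=m(3)[2]-f0; print(round(z,3),round(f,2),end='; ')
    if f>8: break
print(observe()['tcp_pos'],observe()['t'])
sleep(.2)
servo_line([x,y,.12],None,.1); servo_line([x,y,.3],None,.25)
set_joints([-77.71,21.709,99.362,0,58.929,-1.908]); print(observe()['t'])
snap('top','end.png')
a=cv2.imread('pics/end.png')[95:325,160:430]; cv2.imwrite('pics/end_c.png',cv2.convertScaleAbs(cv2.resize(a,None,fx=2.6,fy=2.6,interpolation=cv2.INTER_CUBIC),alpha=1.3))
E
```

```text
0.089 -0.29; 0.088 -0.05; 0.087 0.02; 0.086 -0.4; 0.085 -0.05; 0.084 -0.23; 0.083 0.28; 0.082 0.17; 0.081 1.19; 0.08 1.4; 0.079 1.46; 0.078 2.4; 0.077 3.14; 0.076 3.74; 0.075 8.02; [ 0.53907788 -0.24204049  0.0752051 ] 40.5
44.2333
```

View pics/end_c.png

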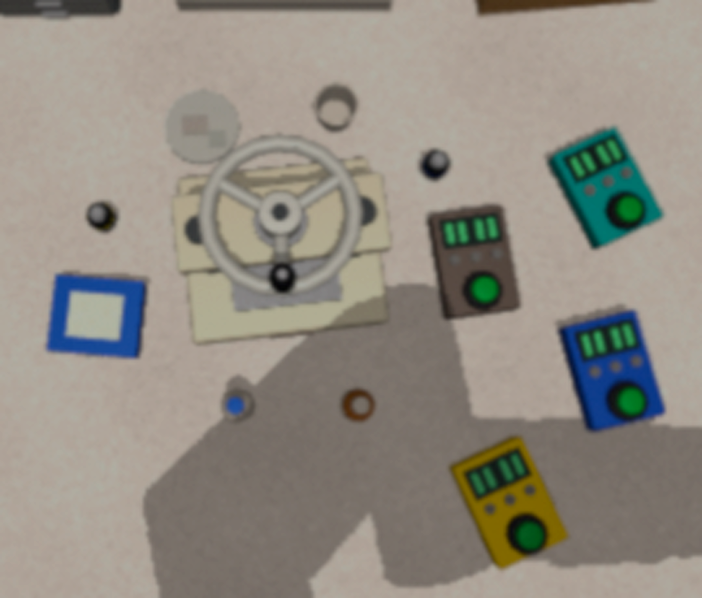

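The button sprang up to 3.7 N over 6 mm and then hit a hard stop at 8 N, so it was pressed fully. The picture shows everything still standing, the handle at its start, and the robot clear.

```bash
python3 -c "
from rig import *
finish_job()"
```

```text
the job is handed in; nothing more can be done
```

The job is done and handed in: the wheel made one clockwise turn, and then the timer's start button was pressed and released. The clock read about 44 s when I handed in, against the 67 s limit.

- **Wheel:** I pushed the handle round with closed fingertips in three stretches, without gripping it. The last stretch was slow and stopped at the tool pose where the fingers first touched the handle. Both camera views then showed the handle back at its starting pixel, to about 1°.
- **Start button:** I pressed the button of the grey-brown timer beside the press. The force rose to 3.7 N over about 6 mm, then jumped to 8 N at the hard stop, so it went fully down before I let go.
- **Last picture:** The handle was at its start and the arm was back at its start pose, touching nothing. The loose items nearby were still standing, with none visibly moved.

**Check limits:** Force read near zero at most stops during the turn because the arm paused there, so I confirmed the full turn by fingertip position and camera. With the arm hiding the handle at 315°, I judged it there from one visible spoke. No check failed or disagreed.

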